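# Couple a grinding cup to the mill and hold it on the interlock

### The arm

A 6-joint arm with a two-finger parallel gripper is mounted at the origin on the work surface. World frame = base frame: x ahead of the robot, y to its left, z up, the work surface at z = 0. Lengths are in m, angles in rad, forces in N, time in s.
With the tool pointing down it reaches from about 0.4 to 0.825 m from the base axis. Payload 7 kg.
Tool frame: the origin (TCP) lies at the centre of the arm's flange, where the gripper is bolted on; the fingertips stand 178 mm ahead of it and the grasp point (between the pads) lies 159 mm ahead of it (arm.tip_reach is the distance from the TCP to the fingertips, in m); z points along the fingers, y is the direction in which the jaws open and shut (so a half turn about z gives the same grasp; the last joint's range is limited). The gripper opens to 88 mm and grips with 3 to 60 N. Pads are 19 mm wide; open, the fingers measure 130 mm over their backs; the gripper's body (78 mm by 193 mm) begins 47 mm behind the grasp point.
Start: joints at [1.445, 0.359, 0.012, 0, -1.224, -0.288], TCP at [0.271, 0.618, 0.405] pointing down, gripper open.
Joint ranges: [-3.07, 3.07], [-1.43, 2.12], [-1.02, 1.25], [-3.03, 1.67], [-3.05, -0], [-3.03, 3.03]. Speed limits (rad/s): [2.39, 2.39, 3.01, 3.14, 3.14, 3.14].

### API

Orientations are given as [roll, pitch, yaw] about the fixed x, y, z axes, in that order (R = Rz(yaw) Ry(pitch) Rx(roll)).
In Python, from station import arm gives the robot as it stands.
- The arm moves only by the shell command python3 -m inch 'ROWS' [OPENING] [FORCE]. ROWS is JSON, a list that holds one entry, the list of rows, each a list of 6 numbers: the shift along the world's x, y, z in units of 200 mm (1.0 is 200 mm), then the turn, a rotation vector about the world's x, y, z in units of 180 degrees (1.0 is 180 degrees). A call has 1 to 8 rows; each row is the pose to reach, as a shift and turn from the pose commanded when the call began, turning the shorter way round; what a row does not reach only later rows make up. A row lasts 1/8 s, in which the tool goes at most 62.5 mm and 10.7 degrees, less where a joint would pass 70% of its speed; a pose out of reach is approached as far as the arm can. A call with a number of a shift or a turn outside -1 to 1 is refused whole. A call with a gripper value outside its range is refused whole. OPENING is the finger opening in mm, from 0 to 87.6, set as the call begins (- or left out, the last holds). The fingers move at their own pace and stop on an object; FORCE is the grip in N (left out, the last holds). Time passes only in rows, so rows that repeat a pose let the fingers close. It gives the time, the measured TCP pose, the force and the opening at its end, in the units of the state.
- arm.get_state(): the state, without advancing time (a new reading comes with each control period).
- arm.grab_frame(name): name is "side" or "top" or "wrist"; returns the picture (420x560x3 uint8, blue, green, red); there is no depth.
- arm.camera_params(name): a dict with "vertical_fov" (degrees; the focal length in pixels is half the picture's height over the tangent of half this angle, whatever the lens; pixels are square), "cx", "cy" (the principal point, pixels), "k1" (the pictures are not rectified: a ray, as slopes to the right and down, at radius r is drawn at 1 + k1 r^2 times it, then the intrinsics apply), "pose" (4x4, takes a point from camera to world coordinates). Camera axes: x right, y down, z forward; pixel columns grow to the right and rows downward; lengths in m; the calibration is good to about 2 mm. A picture is of the moment at which its call begins: read the wrist's pose just before it. camera_params takes no time and is no camera call; for the wrist camera it gives the pose at the moment of the call.
- arm.job_done(): hands the job in, once; it reports no verdict.
Trained networks look in the newest picture that a camera, given by its name, has taken for a name from the list of things; names that differ only in an ending like _2 or _b are one class to them, and where a whole thing is asked for, a point or a joint stands for the part that bears it (a point fixed in the world has none). Each returns a list of dicts, best first, with "score" (0 to 1); they miss things now and then, are a little off and sometimes report something else, mostly with a low value. They report only what shows in the picture. A call takes as long as a camera call.
- arm.search_frame(target, camera): "box" ([left, top, right, bottom] in pixels, round what is visible of it).
- arm.regions_of(target, camera): "region" (420x560 bool, what is visible of it) and "box" ([left, top, right, bottom] in pixels, round what is visible of it).
The state is a dict: "t": time; "q": joint angles; "qd": joint speeds; "joint_efforts": joint torques, N m; "eef_pos": TCP position; "ee_rot": TCP orientation; "force": force on the tool from outside, world axes, zero at the start; "moment": the same for the moment, N m; "width": finger opening in m.
Only numpy, scipy, OpenCV 4.12 (cv2) and the standard library are available. Lean on these libraries where they do the work, as an engineer would, in place of code of your own. Each camera call takes 0.05 s, during which the arm holds its last target.

### The job

Load the mill: lift the taller of the two steel grinding cups out of the white block, set its keyed shaft in the mill's drive hub and turn the cup until the key slips down into the hub. Keep pushing straight down until the sprung safety ring is fully down on its stop, and finish while still holding the cup pressed there, as the mill only runs while it is held. Leave the short cup, the brown bottle and the flask where they stand.

Things in the scene. Friction and masses are not known exactly. Their poses are not given: they have to be found in the camera images.
- tall_cup_mid (a point): Centre of the steel body of the taller grinding cup (the one to load; loose, 0.26 kg), on its axis, 35 mm below its flat top. The body is a cylinder 48 mm in diameter, 70 mm high; grip it 20 mm below the top. Under it is a black ribbed carrier 62 mm in diameter, 18 mm high, with two lugs on its side (70 mm over both). z up; x along the lugs and the key (a half turn makes no difference).
- tall_cup_foot (a point): Centre of the underside of the tall cup's black carrier, 53 mm below tall_cup_mid, same axes. Below it the steel shaft, 14 mm in diameter, runs 34 mm down. Its key, a cross bar along x 26 mm over both ends and 6 mm wide, reaches from the underside to 22 mm below it; the last 12 mm of shaft are plain and round with a tapered tip.
- short_cup_mid (a point): Bystander: the short grinding cup in the other hole of the block, built like the tall one but its steel body only 38 mm high; this point is half-way up that body. Leave it where it stands.
- block_top (a point): Centre of the top face of the white painted cup block, fixed, 205 mm (x) by 90 mm (y) by 55 mm high. Two holes, 36 mm in diameter, right through, lie on its long centre line 55 mm either side of this point. A cup stands in each, its carrier on the top face and its shaft hanging in the hole. x along the block, z up.
- hub_top (a point): Centre of the top face of the mill's steel drive hub, 126 mm above the bench; fixed to the mill, its axes do not show the hub's angle. Hub 42 mm across, bore 16 mm, with four keyways at 90 degrees (8.5 mm wide, to 16 mm from the axis). It stopped at any angle and turns only against 0.3 N m. Out of line, the plain shaft end enters but the key rests on the hub, the cup's underside 22 mm above it.
- ring_top (a point): Centre of the top of the sprung safety ring round the hub (aluminium, 46 mm inside, 62 mm outside), on which the cup's underside lands. Up, it is 10 mm above the hub's top face; fully down, 2 mm above it. Hub and ring lie in a round well, 78 mm in diameter, in the top of the mill: a fixed white box 170 mm (x) by 160 mm (y) by 130 mm high.
- press_ring (a joint): Travel of the safety ring: 0 m when up, 0.008 m when down on its stop; it springs back. It takes 5 N to start it and 10 N to hold it on the stop; an unheld cup does not press it down.
- amber_mid (a point): Bystander: brown glass reagent bottle with a white cap, loose, 72 mm in diameter, 165 mm high; this point is on its axis 80 mm above its base.
- flask_mid (a point): Bystander: stoppered conical flask of green glass, loose, 82 mm in diameter at the base, 128 mm high; this point is on its axis 55 mm above its base.

How it is judged:
On the way, in this order (a step that is already met when the one before it is completed fails the run):
1. the tall cup is lifted out of the block by the robot, its underside at least 40 mm above the block's top (z of tall_cup_mid in the frame of block_top above 0.093 m and contact force between the fingers and tall_cup above 1 N), for 0.1 s.
2. the key is in the keyways: cup over the hub within 4 mm and 6 mm lower than where the key rests on the hub (horizontal distance between tall_cup_mid and hub_top below 0.004 m and z of tall_cup_mid in the frame of hub_top below 0.069 m), for 0.1 s.
At the end, for the whole second after the job is handed in: The tall cup is upright (0.06 rad) in the hub with its key in the keyways (axis within 4 mm, underside within 4.5 mm of the hub's top), the safety ring 6.5 of its 8 mm or more down, the cup pressing it with over 5 N, and the fingers are still on the cup with over 3 N (value of joint press_ring above 0.0065 m and z of tall_cup_mid in the frame of hub_top below 0.0575 m and horizontal distance between tall_cup_mid and hub_top below 0.004 m and angle between tall_cup_mid's own z axis and vertical below 0.06 rad and contact force between tall_cup and press_ring above 5 N and contact force between the fingers and tall_cup above 3 N); the arm keeps its last pose, push and grip.
It fails at once if the short cup is moved by more than 25 mm (distance of short_cup_mid from where it was at the start of the episode above 0.025 m).
It fails at once if the brown bottle is moved by more than 25 mm or tipped (distance of amber_mid from where it was at the start of the episode above 0.025 m or angle between amber_mid's own z axis and vertical above 0.4 rad).
It fails at once if the flask is moved by more than 25 mm or tipped (distance of flask_mid from where it was at the start of the episode above 0.025 m or angle between flask_mid's own z axis and vertical above 0.4 rad).
It also fails if it takes over 48 s, if anything falls off the work surface, if the arm or the gripper's body presses on something with over 40 N, if the wrist force passes 120 N, or if a joint passes its speed limit or range.

## Working session

There is one attempt and no reset: what is moved stays moved. The work goes in short steps, Python scripts to look and compute and a shell command to move; the robot and the scene stay as the last step left them, time stands still between calls to the robot, and variables do not carry over. Pictures are saved under pics/ and viewed, and the job is handed in when it is done.

```bash
ls; mkdir -p pics; python3 - <<'E'
from station import arm
import cv2
print(arm.get_state())
for n in ["side","top","wrist"]:
    print(n,arm.camera_params(n))
    cv2.imwrite(f"pics/{n}0.png",arm.grab_frame(n))
E
```

```text
pics
{'t': 0.0, 'q': array([ 1.44509898e+00,  3.59363077e-01,  1.10556720e-02, -3.61227444e-04,
       -1.22407912e+00, -2.88100682e-01]), 'qd': array([-0.00189651,  0.00044655, -0.0017071 , -0.00091508,  0.00064258,
       -0.00076453]), 'joint_efforts': array([-1.33876292e-03, -5.82723141e+01,  2.93048537e+01,  6.99690789e+00,
        6.72890237e-03, -1.82873127e-04]), 'eef_pos': array([0.27133027, 0.61784834, 0.40373446]), 'ee_rot': array([ 3.13997150e+00, -1.26289925e-04, -4.13920942e-01]), 'force': array([-0.35565349,  1.06967915, -0.07195395]), 'moment': array([-0.02279215, -0.02601481, -0.0221148 ]), 'width': 0.08731176151336459}
side {'vertical_fov': 57.39517282816314, 'cx': 278.6521819102274, 'cy': 208.8767708017691, 'k1': -0.04832140361719761, 'pose': array([[-0.97709482, -0.14719253,  0.15368822,  0.49799962],
       [-0.21253379,  0.71138716, -0.66989379,  0.48894271],
       [-0.01072847, -0.6872137 , -0.7263761 ,  0.65285919],
       [ 0.        ,  0.        ,  0.        ,  1.        ]])}
top {'vertical_fov': 48.649991811991924, 'cx': 280.37526101225194, 'cy': 207.4410069471571, 'k1': -0.07104364278406039, 'pose': array([[-2.30408702e-02, -9.72618515e-01,  2.31262498e-01,
         4.17447387e-01],
       [-9.99734227e-01,  2.22377213e-02, -6.07935612e-03,
        -1.67846531e-02],
       [ 7.70143339e-04, -2.31341108e-01, -9.72872396e-01,
         1.02818559e+00],
       [ 0.00000000e+00,  0.00000000e+00,  0.00000000e+00,
         1.00000000e+00]])}
wrist {'vertical_fov': 61.742130590278016, 'cx': 283.9256445700305, 'cy': 206.91332446958614, 'k1': 0.023171154978164014, 'pose': array([[-0.40250236, -0.87719293, -0.26177169,  0.3407117 ],
       [-0.91541791,  0.38612492,  0.11365562,  0.58686866],
       [ 0.00137867,  0.28537714, -0.95841431,  0.38382791],
       [ 0.        ,  0.        ,  0.        ,  1.        ]])}
```

View pics/side0.png

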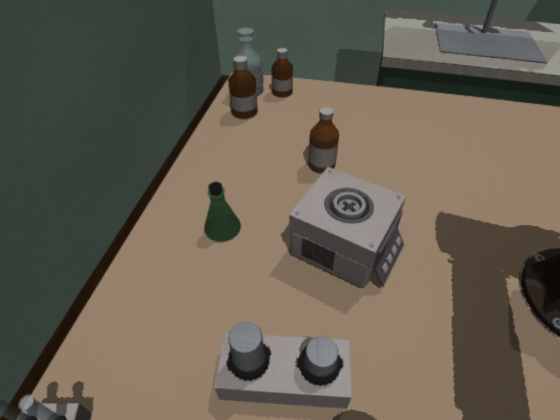

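View pics/top0.png

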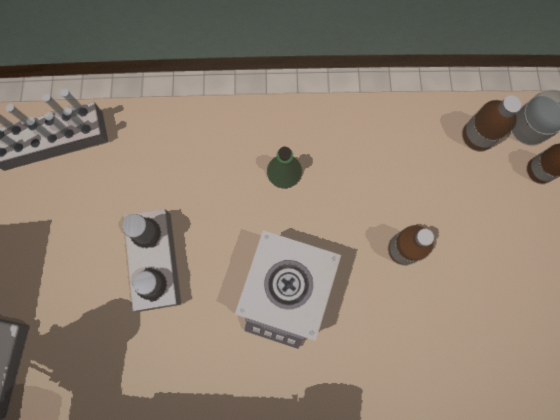

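View pics/wrist0.png

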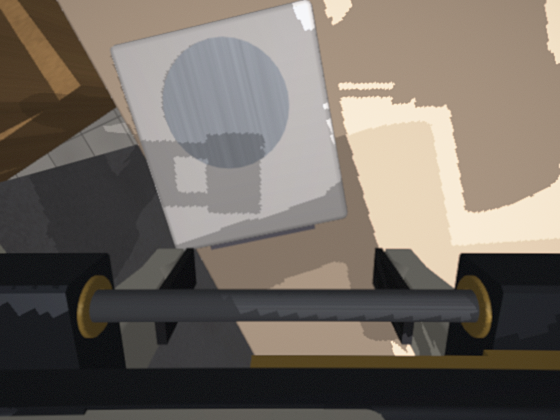

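Side view: tall cup at about (247,345), short cup (321,358), hub (349,205). Top view: tall cup top (135,226), hub (289,284). I'll zoom in for exact measurements.

```bash
cat > h.py <<'E'
import numpy as np, cv2
from station import arm
from scipy.optimize import least_squares
P={n:arm.camera_params(n) for n in ["side","top"]}
def proj(p,X,):
    if isinstance(p,str): p=P[p]
    X=np.atleast_2d(X); T=p["pose"]; c=(X-T[:3,3])@T[:3,:3]
    s=c[:,:2]/c[:,2:]; r2=(s**2).sum(1,keepdims=True); s=s*(1+p["k1"]*r2)
    f=210/np.tan(np.radians(p["vertical_fov"]/2))
    return s*f+[p["cx"],p["cy"]]
def ray(p,uv):
    if isinstance(p,str): p=P[p]
    f=210/np.tan(np.radians(p["vertical_fov"]/2))
    d=(np.array(uv,float)-[p["cx"],p["cy"]])/f; s=d.copy()
    for _ in range(20): s=d/(1+p["k1"]*(s@s))
    v=p["pose"][:3,:3]@np.array([s[0],s[1],1]); return p["pose"][:3,3],v
def atz(p,uv,z):
    o,v=ray(p,uv); return o+v*(z-o[2])/v[2]
def tri(a,b):
    # list of (cam,uv)
    A=[];B=[]
    for p,uv in (a,b):
        o,v=ray(p,uv); v=v/np.linalg.norm(v); M=np.eye(3)-np.outer(v,v); A.append(M);B.append(M@o)
    A=np.vstack(A);B=np.hstack(B); x,r,_,_=np.linalg.lstsq(A,B,rcond=None); return x,np.sqrt(r)
def circ(c,r,n=40):
    t=np.linspace(0,2*np.pi,n,endpoint=False); return np.c_[c[0]+r*np.cos(t),c[1]+r*np.sin(t),np.full(n,c[2])]
E
python3 - <<'E'
from h import *
for n in ["side","top"]:
    for t in ["tall_cup_mid","short_cup_mid","block_top","hub_top","ring_top","amber_mid","flask_mid"]:
        print(n,t,[(round(d["score"],2),np.round(d["box"]).tolist()) for d in arm.search_frame(t,n)][:3])
s=cv2.imread("pics/side0.png");t=cv2.imread("pics/top0.png")
cv2.imwrite("pics/z1.png",np.hstack([cv2.resize(s[305:405,205:355],(780,520),interpolation=2)]))
cv2.imwrite("pics/z2.png",cv2.resize(t[200:320,110:200],(450,600),interpolation=2))
cv2.imwrite("pics/z3.png",cv2.resize(t[225:350,220:345],(600,600),interpolation=2))
cv2.imwrite("pics/z4.png",cv2.resize(s[165:285,280:410],(650,600),interpolation=2))
E
```

```text
side tall_cup_mid [(0.74, [227.0, 322.0, 267.0, 379.0])]
side short_cup_mid [(0.65, [295.0, 336.0, 347.0, 386.0])]
side block_top [(0.96, [213.0, 338.0, 350.0, 407.0])]
side hub_top [(0.63, [290.0, 166.0, 404.0, 289.0])]
side ring_top [(0.71, [330.0, 188.0, 364.0, 221.0])]
side amber_mid [(0.55, [308.0, 109.0, 338.0, 171.0])]
side flask_mid [(0.78, [205.0, 184.0, 238.0, 239.0])]
top tall_cup_mid [(0.75, [123.0, 218.0, 162.0, 249.0])]
top short_cup_mid [(0.87, [137.0, 269.0, 164.0, 298.0])]
top block_top [(0.82, [123.0, 207.0, 177.0, 311.0]), (0.31, [275.0, 267.0, 304.0, 300.0])]
top hub_top [(0.86, [237.0, 230.0, 339.0, 349.0]), (0.37, [274.0, 266.0, 304.0, 300.0])]
top ring_top [(0.6, [271.0, 268.0, 304.0, 302.0])]
top amber_mid [(0.82, [386.0, 223.0, 435.0, 265.0])]
top flask_mid []
```

View pics/z1.png

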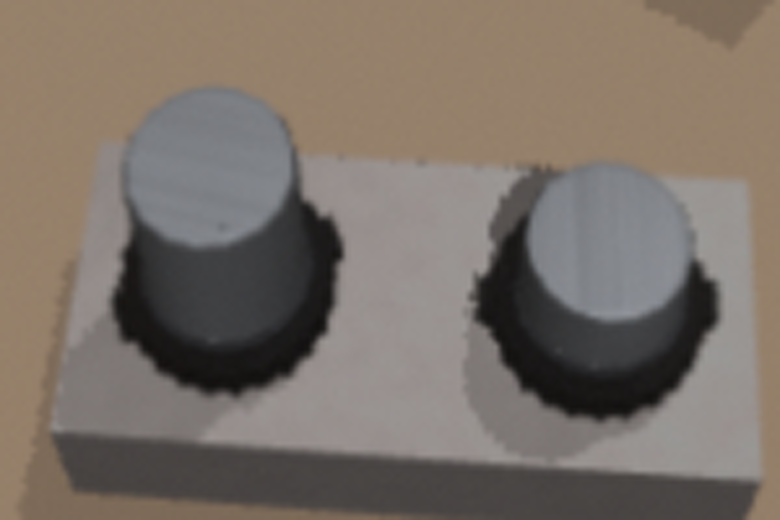

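View pics/z2.png

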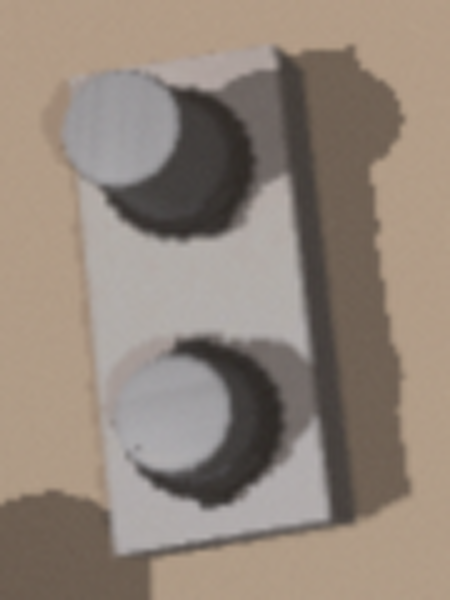

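View pics/z3.png

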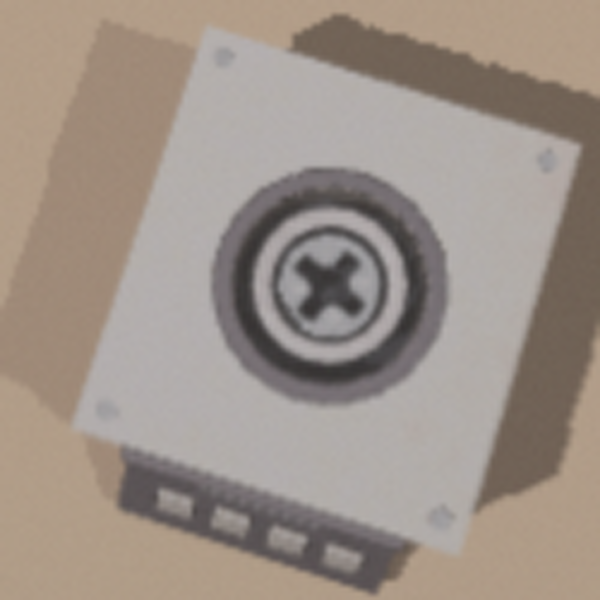

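View pics/z4.png

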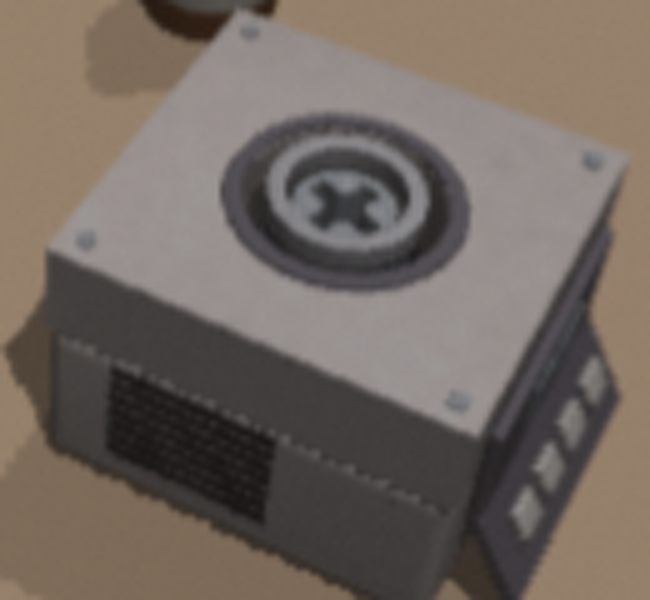

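```bash
python3 - <<'E'
from h import *
for n,a,b,z in [("tall",(244.9,336.6),(133.8,225.2),.143),("short",(321.7,350.9),(144.4,282.2),.111),("ring",(349,203.6),(288.4,284.1),.136)]:
    print(n,*tri(("side",a),("top",b)),atz("side",a,z),atz("top",b,z))
# block corners z=.055 top: z2 ; side z1
for U,V in [(70,78),(275,47),(330,520),(117,555)]: print("blk top",atz("top",(110+U/5-.4,200+V/5-.4),.055).round(4))
for U,V in [(100,145),(748,180),(762,480),(53,432)]: print("blk side",atz("side",(205+U/5.2-.4,305+V/5.2-.4),.055).round(4))
for U,V in [(207,27),(581,146),(461,555),(73,430)]: print("mill top",atz("top",(220+U/4.8-.4,225+V/4.8-.4),.130).round(4))
for U,V in [(240,10),(628,157),(482,437),(47,252)]: print("mill side",atz("side",(280+U/5-.4,165+V/5-.4),.130).round(4))
print("well top",atz("top",(220+330/4.8-.4,225+286/4.8-.4),.130),"hub",atz("top",(220+330/4.8-.4,225+284/4.8-.4),.126))
print("well side",atz("side",(280+345/5-.4,165+201/5-.4),.130),"hub cross",atz("side",(280+344/5-.4,165+207/5-.4),.126))
# hub keyway tips
for U,V in [(302,262),(355,262),(357,312),(304,312)]: print("key",atz("top",(220+U/4.8-.4,225+V/4.8-.4),.126).round(4))
for U,V in [(310,185),(375,185),(380,228),(312,230)]: print("keyS",atz("side",(280+U/5-.4,165+V/5-.4),.126).round(4))
for t,n in [("amber",(323,165))]: print(atz("side",n,0))
print(atz("top",(284,175),0),atz("top",(403,250),0))
E
```

```text
tall [0.60030641 0.26654399 0.13798749] [0.00074079] [0.59983936 0.26866119 0.143     ] [0.59874511 0.26491915 0.143     ]
short [0.49113683 0.25036915 0.1050649 ] [0.00052399] [0.4915743  0.25290144 0.111     ] [0.49029688 0.24869292 0.111     ]
ring [ 0.48020971 -0.03435365  0.12937232] [0.0006964] [ 0.48091616 -0.02781312  0.136     ] [ 0.47925958 -0.0341728   0.136     ]
blk top [0.6393 0.3164 0.055 ]
blk top [0.651  0.2273 0.055 ]
blk top [0.4497 0.1982 0.055 ]
blk top [0.4367 0.2866 0.055 ]
blk side [0.6535 0.2311 0.055 ]
blk side [0.451  0.2002 0.055 ]
blk side [0.4384 0.2894 0.055 ]
blk side [0.6399 0.3188 0.055 ]
mill top [0.5857 0.0133 0.13  ]
mill top [ 0.5332 -0.1373  0.13  ]
mill top [ 0.374  -0.0825  0.13  ]
mill top [0.4254 0.0686 0.13  ]
mill side [ 0.5342 -0.1331  0.13  ]
mill side [ 0.3756 -0.0766  0.13  ]
mill side [0.4255 0.0717 0.13  ]
mill side [0.5866 0.0181 0.13  ]
well top [ 0.47951905 -0.03418974  0.13      ] hub [ 0.48059143 -0.03428844  0.126     ]
well side [ 0.48117764 -0.0304807   0.13      ] hub cross [ 0.48113657 -0.03119492  0.126     ]
key [ 0.4896 -0.0233  0.126 ]
key [ 0.4891 -0.0446  0.126 ]
key [ 0.4692 -0.0448  0.126 ]
key [ 0.4697 -0.0236  0.126 ]
keyS [ 0.495  -0.0403  0.126 ]
keyS [ 0.4705 -0.0454  0.126 ]
keyS [ 0.4669 -0.023   0.126 ]
keyS [ 0.4918 -0.0167  0.126 ]
[ 0.55579113 -0.29174103  0.        ]
[ 0.73881542 -0.03337398  0.        ] [ 0.55765195 -0.29546446  0.        ]
```

```bash
python3 - <<'E'
from h import *
s=cv2.imread("pics/side0.png");t=cv2.imread("pics/top0.png")
def ov(img,cam,box,k,fn):
    x0,y0,x1,y1=box; z=cv2.resize(img[y0:y1,x0:x1],None,fx=k,fy=k,interpolation=2)
    z=cv2.convertScaleAbs(z,alpha=2.0,beta=20)
    c=(.5994,.2665)
    for zz,col in [(.055,(0,255,0)),(.073,(0,255,255))]:
        for a in range(0,360,15):
            p=np.array([[c[0]+.033*np.cos(np.radians(a)),c[1]+.033*np.sin(np.radians(a)),zz]])
            u=(proj(cam,p)[0]-[x0,y0]+.5)*k-.5
            cv2.circle(z,tuple(int(v) for v in u),2,col,-1)
            if zz==.055:
                u=(proj(cam,[[c[0]+.039*np.cos(np.radians(a)),c[1]+.039*np.sin(np.radians(a)),zz]])[0]-[x0,y0]+.5)*k-.5
                cv2.putText(z,str(a),tuple(int(v) for v in u),0,.35,(0,0,255),1)
    cv2.imwrite(fn,z)
ov(s,"side",(215,310,285,390),7,"pics/l1.png")
ov(t,"top",(115,205,175,255),10,"pics/l2.png")
E
```

```text
(no output)
```

View pics/l1.png

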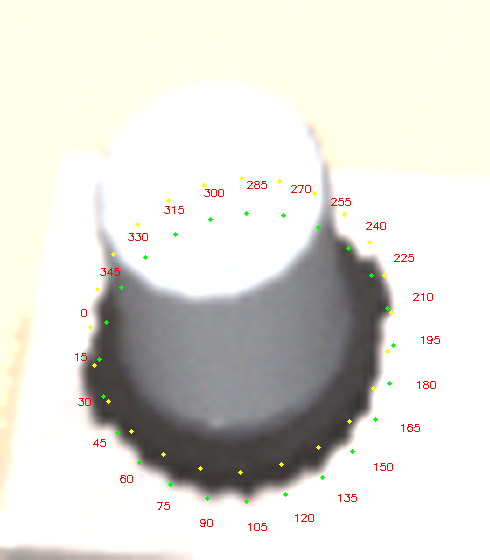

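View pics/l2.png

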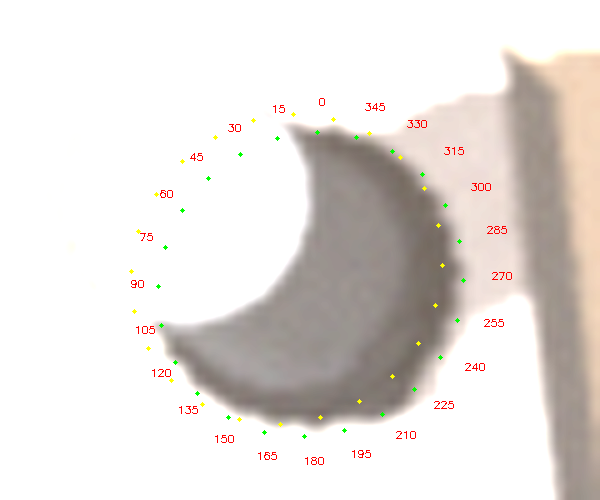

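```bash
python3 -m inch '[[[0.2,-0.2,0,0,0,0],[0.42,-0.42,0,0,0,0],[0.63,-0.63,0,0,0,0],[0.83,-0.83,0,0,0,0],[1,-1,0,0,0,0],[1,-1,0,0,0,0]]]' 87 && python3 -m inch '[[[0.2,-0.25,0,0,0,0],[0.42,-0.5,0,0,0,0],[0.64,-0.75,0,0,0,0],[0.64,-0.75,0,0,0,0],[0.64,-0.75,0,0,0,0],[0.64,-0.75,0,0,0,0]]]'; python3 - <<'E'
from h import *
import pickle
p=arm.camera_params("wrist"); s=arm.get_state(); im=arm.grab_frame("wrist")
cv2.imwrite("pics/wt.png",im); pickle.dump(p,open("wt.pkl","wb")); print(s["t"],s["eef_pos"],s["ee_rot"])
E
```

```text
t: 1.6
eef_pos: [0.4734, 0.4156, 0.4048]
ee_rot: [3.141, -0.0, -0.418]
force: [-0.3, 0.6, 0.3]
width: 0.0872
t: 2.35
eef_pos: [0.5987, 0.2692, 0.4047]
ee_rot: [-3.141, 0.0, -0.412]
force: [-0.1, -0.0, 0.4]
width: 0.087
2.35 [0.59865735 0.26924023 0.40467975] [-3.14145118e+00  1.49078918e-04 -4.12412200e-01]
```

View pics/wt.png

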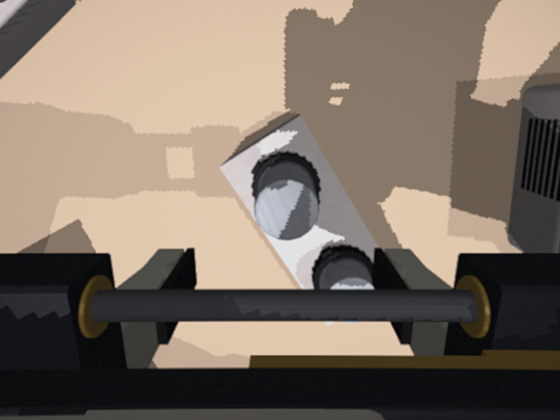

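Tall cup top disc at about (287,209) in the wrist view. Now to the hub for a look.

```bash
python3 -m inch '[[[-0.12,-0.28,0,0,0,0],[-0.24,-0.56,0,0,0,0],[-0.36,-0.84,0,0,0,0],[-0.42,-1,0,0,0,0]]]' && python3 -m inch '[[[-0.1,-0.25,0,0,0,0],[-0.18,-0.5,0,0,0,0],[-0.18,-0.5,0,0,0,0],[-0.18,-0.5,0,0,0,0],[-0.18,-0.5,0,0,0,0]]]'; python3 - <<'E'
from h import *
import pickle
p=arm.camera_params("wrist"); s=arm.get_state(); im=arm.grab_frame("wrist")
cv2.imwrite("pics/wh.png",im); pickle.dump(p,open("wh.pkl","wb")); print(s["t"],s["eef_pos"],s["ee_rot"])
cv2.imwrite("pics/whz.png",cv2.resize(im[130:280,200:370],None,fx=4,fy=4,interpolation=2))
w=cv2.imread("pics/wt.png")
z=cv2.resize(w[135:255,230:340],None,fx=5,fy=5,interpolation=2)
cv2.imwrite("pics/wtz.png",z)
E
```

```text
t: 2.9
eef_pos: [0.5135, 0.067, 0.4053]
ee_rot: [-3.141, -0.001, -0.413]
force: [0.4, 0.5, 0.2]
width: 0.0868
t: 3.52
eef_pos: [0.4797, -0.0309, 0.4047]
ee_rot: [-3.141, -0.0, -0.412]
force: [1.0, -0.4, 0.2]
width: 0.0867
3.525 [ 0.4797447  -0.0308674   0.40470575] [-3.14139208e+00 -1.71794404e-04 -4.12148077e-01]
```

View pics/whz.png

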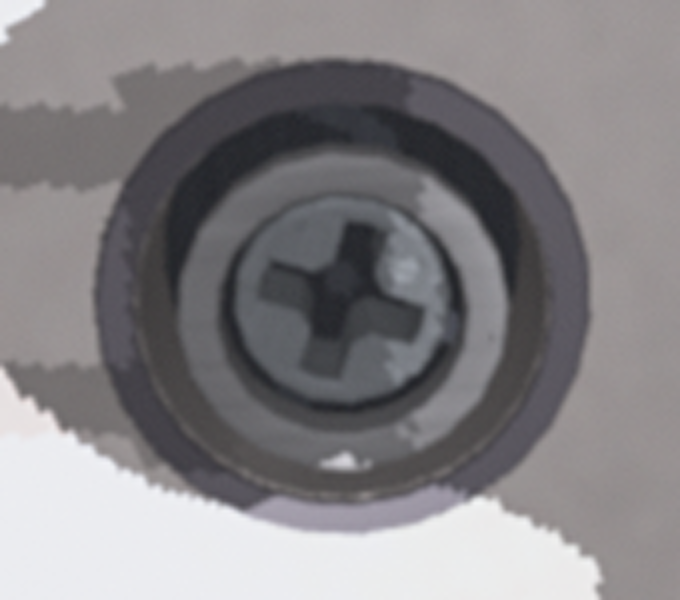

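View pics/wtz.png

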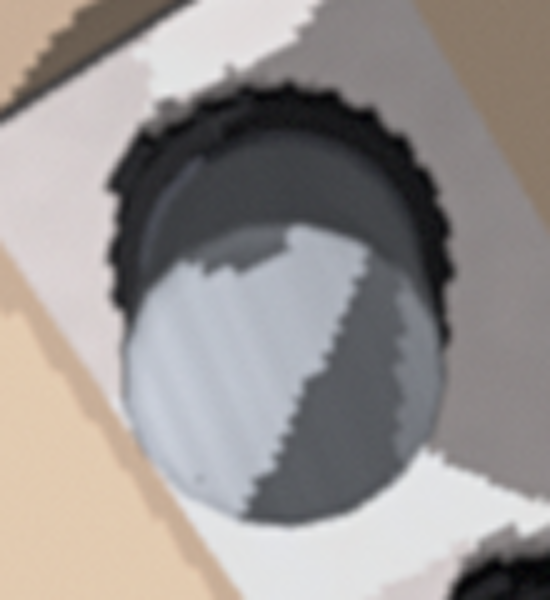

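```bash
python3 - <<'E'
from h import *
import pickle
ph=pickle.load(open("wh.pkl","rb"));pt=pickle.load(open("wt.pkl","rb"))
f=lambda U,V:(200+(U+.5)/4-.5,130+(V+.5)/4-.5)
T=[atz(ph,f(*u),.126) for u in [(362,222),(258,280),(320,378),(423,325)]]
for x in T: print(x.round(4))
print("cross",atz(ph,f(341,301),.126).round(4), np.degrees([np.arctan2(*(T[0]-T[2])[1::-1]),np.arctan2(*(T[1]-T[3])[1::-1])]))
print("ring ctr",atz(ph,f(343,313),.136).round(4),"well",atz(ph,f(342,296),.130).round(4), "hubdisc",atz(ph,f(342,300),.126).round(4))
print("tall top",atz(pt,(230+(284+.5)/5-.5,135+(374.5)/5-.5),.143).round(4))
def draw(p,fn,out,x0,y0,k,items):
    im=cv2.imread(fn)
    for c,r,col in items:
        u=((proj(p,circ(c,r,72))-[x0,y0]+.5)*k-.5).astype(int); cv2.polylines(im,[u],True,col,1)
    cv2.imwrite(out,im); return im
c=(.480,-.0325)
draw(ph,"pics/whz.png","pics/wh1.png",200,130,4,[((*c,.126),.021,(0,0,255)),((*c,.136),.031,(0,255,0)),((*c,.136),.023,(0,255,0)),((*c,.130),.039,(255,0,0))])
c=(.5994,.2665)
im=draw(pt,"pics/wtz.png","pics/wt1.png",230,135,5,[((*c,.143),.024,(0,0,255)),((*c,.073),.031,(0,255,0)),((*c,.055),.031,(255,0,0))])
for a in range(0,360,15):
    u=(proj(pt,[[c[0]+.035*np.cos(np.radians(a)),c[1]+.035*np.sin(np.radians(a)),.064]])[0]-[230,135]+.5)*5
    cv2.putText(im,str(a),tuple(int(v) for v in u),0,.4,(0,0,255),1)
cv2.imwrite("pics/wt1.png",im)
E
```

```text
[ 0.4925 -0.0419  0.126 ]
[ 0.49   -0.0192  0.126 ]
[ 0.4672 -0.0221  0.126 ]
[ 0.4691 -0.0446  0.126 ]
cross [ 0.4798 -0.0321  0.126 ] [-38.08584186  50.51256249]
ring ctr [ 0.4803 -0.0326  0.136 ] well [ 0.4817 -0.0331  0.13  ] hubdisc [ 0.48   -0.0323  0.126 ]
tall top [0.5997 0.2665 0.143 ]
```

View pics/wh1.png

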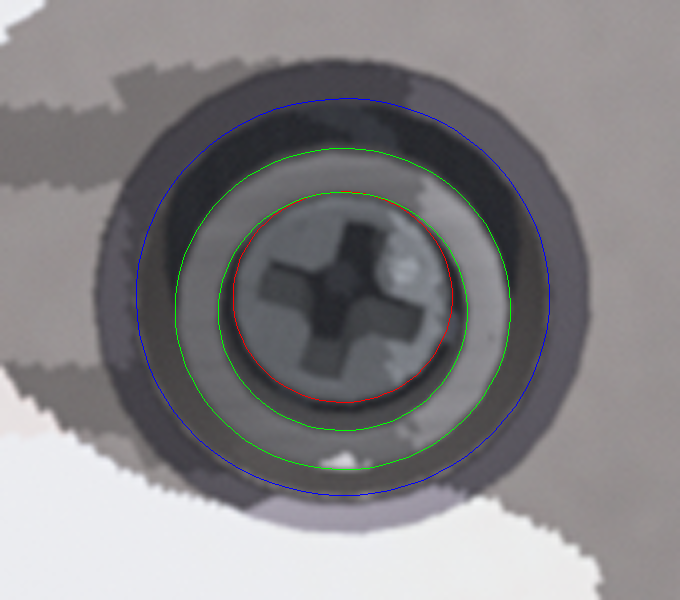

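View pics/wt1.png

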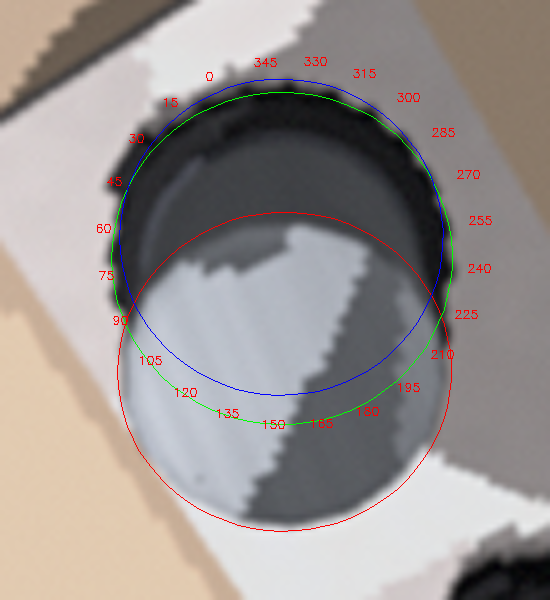

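```bash
python3 -m inch '[[[0.1,0.25,0,0,0,0],[0.22,0.53,0,0,0,0],[0.33,0.8,0,0,0,0],[0.4,1,0,0,0,0]]]' && python3 -m inch '[[[0.1,0.24,0,0,0,0],[0.2,0.485,-0.1,0,0,0],[0.2,0.485,-0.2,0,0,0],[0.2,0.485,-0.2,0,0,0],[0.2,0.485,-0.2,0,0,0]]]'
```

```text
t: 4.08
eef_pos: [0.5601, 0.1714, 0.4041]
ee_rot: [3.141, 0.0, -0.412]
force: [0.2, -0.2, -0.2]
width: 0.0872
t: 4.7
eef_pos: [0.5995, 0.2653, 0.3654]
ee_rot: [-3.141, -0.001, -0.413]
force: [0.6, -0.2, 0.5]
width: 0.0872
```

```bash
python3 -m inch '[[[0,0.005,-0.1,0,0,0],[0,0.005,-0.2,0,0,0],[0,0.005,-0.3,0,0,0],[0,0.005,-0.37,0,0,0],[0,0.005,-0.415,0,0,0],[0,0.005,-0.415,0,0,0],[0,0.005,-0.415,0,0,0]]]' && python3 -m inch '[[[0,0,0,0,0,0],[0,0,0,0,0,0],[0,0,0,0,0,0],[0,0,0,0,0,0],[0,0,0,0,0,0],[0,0,0,0,0,0],[0,0,0,0,0,0],[0,0,0,0,0,0]]]' 30 45
```

```text
t: 5.58
eef_pos: [0.5997, 0.2661, 0.2825]
ee_rot: [-3.141, -0.001, -0.414]
force: [0.5, 0.3, 0.1]
width: 0.087
t: 6.58
eef_pos: [0.5996, 0.2662, 0.2818]
ee_rot: [-3.141, -0.0, -0.414]
force: [0.2, 0.6, 0.3]
width: 0.0475
```

```bash
python3 -m inch '[[[0,0,0.05,0,0,0],[0,0,0.2,0,0,0],[0,0,0.4,0,0,0],[0,0,0.6,0,0,0],[0,0,0.72,0,0,0],[0,0,0.72,0,0,0],[0,0,0.72,0,0,0]]]' 30 60; python3 - <<'E'
from h import *
import pickle
p=arm.camera_params("wrist"); s=arm.get_state(); im=arm.grab_frame("wrist")
cv2.imwrite("pics/wg.png",im); pickle.dump(p,open("wg.pkl","wb")); print(s["t"],s["eef_pos"],s["ee_rot"],s["force"])
E
```

```text
t: 7.45
eef_pos: [0.5989, 0.2657, 0.4243]
ee_rot: [3.14, 0.002, -0.414]
force: [0.2, 0.6, -2.8]
width: 0.0474
7.45 [0.59891022 0.2657103  0.4243136 ] [ 3.13997759e+00  1.60172545e-03 -4.14130622e-01] [ 0.17794062  0.58304834 -2.84850702]
```

View pics/wg.png

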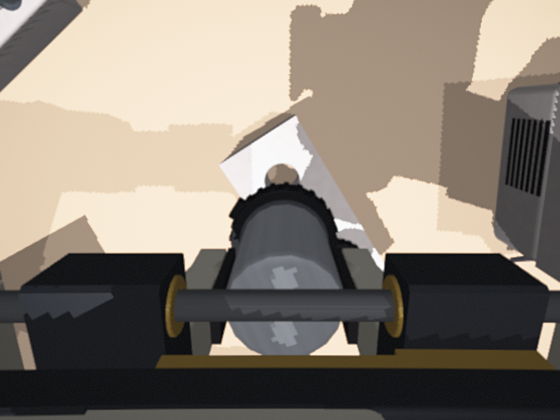

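```bash
python3 - <<'E'
from h import *
import pickle
p=pickle.load(open("wg.pkl","rb"))
im=cv2.imread("pics/wg.png"); x0,y0,k=210,165,5
z=cv2.resize(im[y0:y0+100,x0:x0+155],None,fx=k,fy=k,interpolation=2); z=cv2.convertScaleAbs(z,alpha=1.5,beta=20)
c=np.array([.5989,.2657]); zf=.4243-.227
for zz,r,col in [(zf,.031,(255,0,0)),(zf+.018,.031,(0,255,0)),(zf+.018,.024,(0,0,255)),(zf+.088,.024,(0,0,255))]:
    u=((proj(p,circ((*c,zz),r,72))-[x0,y0]+.5)*k-.5).astype(int); cv2.polylines(z,[u],True,col,1)
for a in range(0,360,10):
    u=(proj(p,[[c[0]+.036*np.cos(np.radians(a)),c[1]+.036*np.sin(np.radians(a)),zf+.014]])[0]-[x0,y0]+.5)*k
    cv2.putText(z,str(a),tuple(int(v) for v in u),0,.4,(0,0,255),1)
cv2.imwrite("pics/wg1.png",z)
E
```

```text
(no output)
```

View pics/wg1.png

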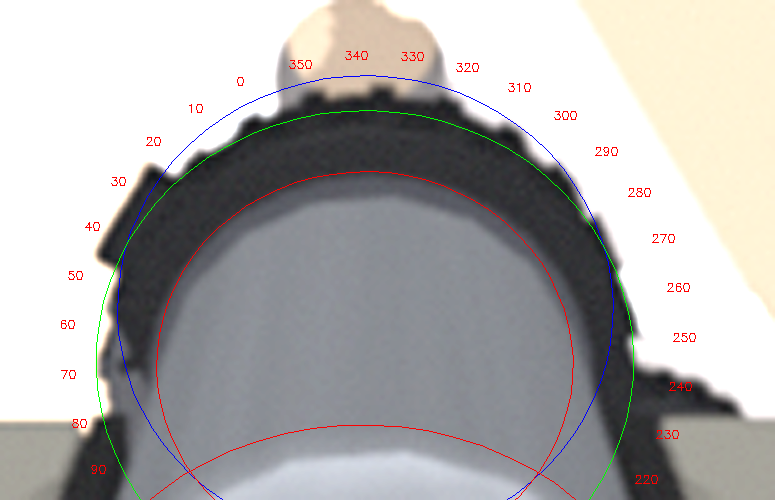

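```bash
python3 -m inch '[[[-0.08,-0.2,0,0,0,0.02],[-0.18,-0.45,0,0,0,0.04],[-0.28,-0.7,0,0,0,0.06],[-0.36,-0.9,0,0,0,0.083],[-0.4,-1,0,0,0,0.083]]]' && python3 -m inch '[[[-0.1,-0.25,0,0,0,0],[-0.17,-0.42,0,0,0,0],[-0.2,-0.49,0,0,0,0],[-0.2,-0.49,0,0,0,0],[-0.2,-0.49,0,0,0,0],[-0.2,-0.49,0,0,0,0]]]'; python3 - <<'E'
from h import *
import pickle
p=arm.camera_params("wrist"); s=arm.get_state(); print(s["t"],s["eef_pos"],s["ee_rot"],s["force"],s["moment"],s["q"])
for n in ["wrist","side","top"]: cv2.imwrite(f"pics/{n}2.png",arm.grab_frame(n))
pickle.dump(p,open("w2.pkl","wb"))
i=cv2.imread("pics/side2.png"); cv2.imwrite("pics/s2z.png",cv2.resize(i[90:260,270:430],None,fx=3.5,fy=3.5,interpolation=2))
E
```

```text
t: 8.12
eef_pos: [0.5182, 0.0641, 0.4247]
ee_rot: [3.141, 0.002, -0.154]
force: [0.6, 0.3, -1.8]
width: 0.0467
t: 8.88
eef_pos: [0.4799, -0.0312, 0.4254]
ee_rot: [3.141, 0.0, -0.152]
force: [0.1, 0.3, -3.1]
width: 0.0474
8.875 [ 0.4798994  -0.03119488  0.42537577] [ 3.14141736e+00  4.36039019e-04 -1.52256029e-01] [ 0.14779447  0.2512261  -3.07027626] [-0.02322987  0.06448879 -0.01255642] [ 3.45299456e-01  1.96032708e-02 -3.67371346e-01 -5.83816958e-05
 -1.18428854e+00  1.07326290e+00]
```

View pics/side2.png

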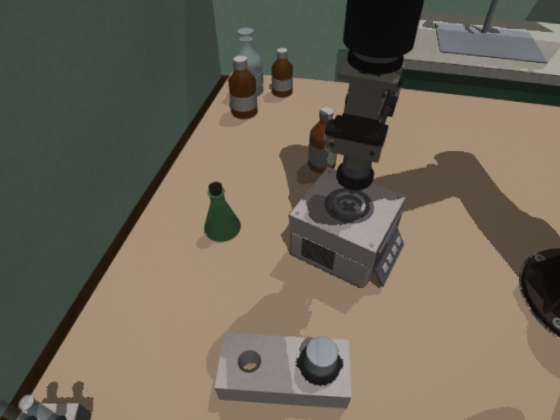

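View pics/wrist2.png

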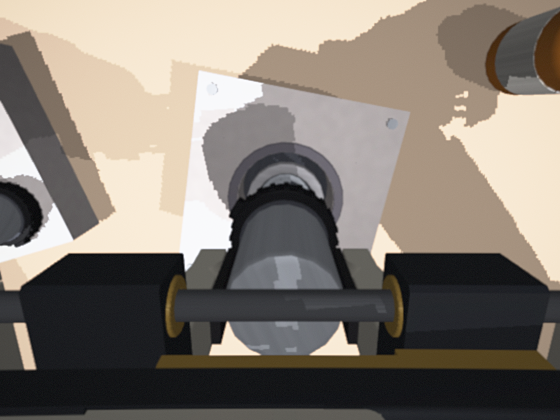

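View pics/s2z.png

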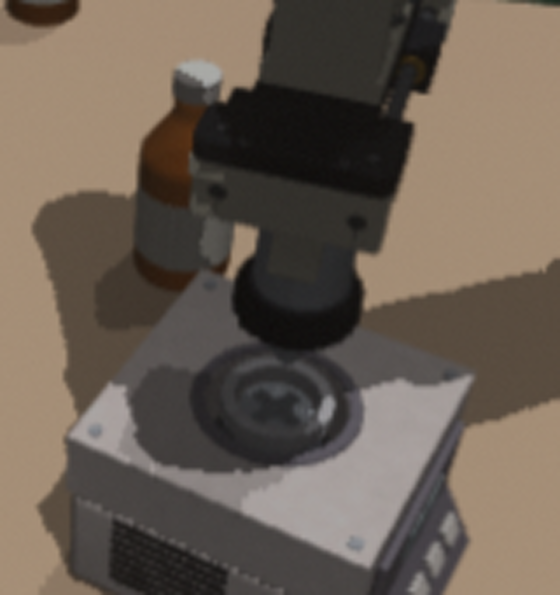

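View pics/top2.png

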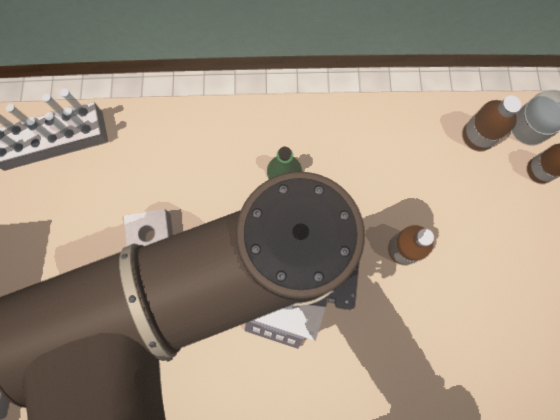

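```bash
python3 - <<'E'
from h import *
import pickle
i=cv2.imread("pics/side2.png"); x0,y0,k=310,150,8
z=cv2.convertScaleAbs(cv2.resize(i[y0:y0+75,x0:x0+75],None,fx=k,fy=k,interpolation=2),alpha=2.2,beta=20)
def dr(z,p,c,zz,r,col):
    u=((proj(p,circ((*c,zz),r,72))-[x0,y0]+.5)*k-.5).astype(int); cv2.polylines(z,[u],True,col,1)
h=(.4810,-.0290)
for zz,r in [(.136,.031),(.130,.039),(.126,.021)]: dr(z,"side",h,zz,r,(0,255,0))
c=(.4799,-.0312); zf=.4254-.227
dr(z,"side",c,zf,.031,(0,0,255));dr(z,"side",c,zf+.018,.031,(0,0,255));dr(z,"side",c,zf-.034,.005,(255,255,0))
cv2.imwrite("pics/s2o.png",z)
E
```

```text
(no output)
```

View pics/s2o.png

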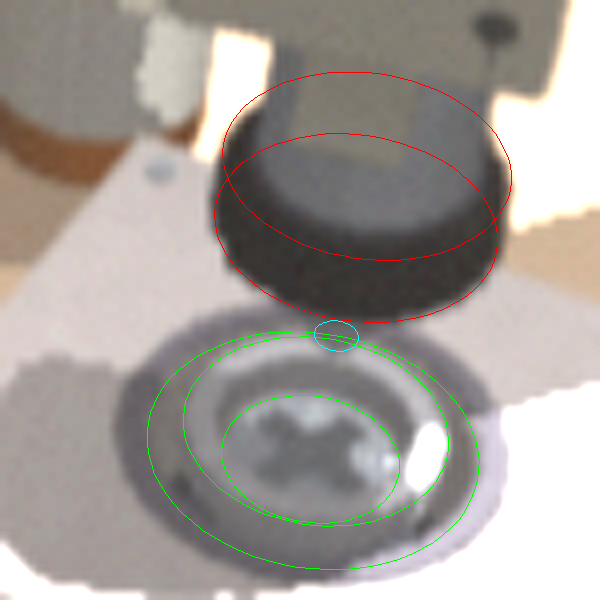

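```bash
python3 -m inch '[[[0.003,0,-0.06,0,0,0],[0.003,0,-0.12,0,0,0],[0.003,0,-0.16,0,0,0],[0.003,0,-0.16,0,0,0],[0.003,0,-0.16,0,0,0]]]'; python3 - <<'E'
from h import *
s=arm.get_state(); print(s["eef_pos"],s["force"])
i=arm.grab_frame("side"); w=arm.grab_frame("wrist"); cv2.imwrite("pics/side3.png",i);cv2.imwrite("pics/wrist3.png",w)
x0,y0,k=310,160,8
z=cv2.convertScaleAbs(cv2.resize(i[y0:y0+75,x0:x0+75],None,fx=k,fy=k,interpolation=2),alpha=2.2,beta=20)
cv2.imwrite("pics/s3.png",z)
cv2.imwrite("pics/w3z.png",cv2.convertScaleAbs(cv2.resize(w[130:260,210:360],None,fx=5,fy=4.6,interpolation=2),alpha=1.5,beta=10))
E
```

```text
t: 9.65
eef_pos: [0.4802, -0.032, 0.3939]
ee_rot: [3.142, -0.0, -0.153]
force: [-0.3, 0.9, -2.2]
width: 0.0473
[ 0.48018181 -0.0320036   0.3938893 ] [-0.26010168  0.90140355 -2.18637165]
```

View pics/s3.png

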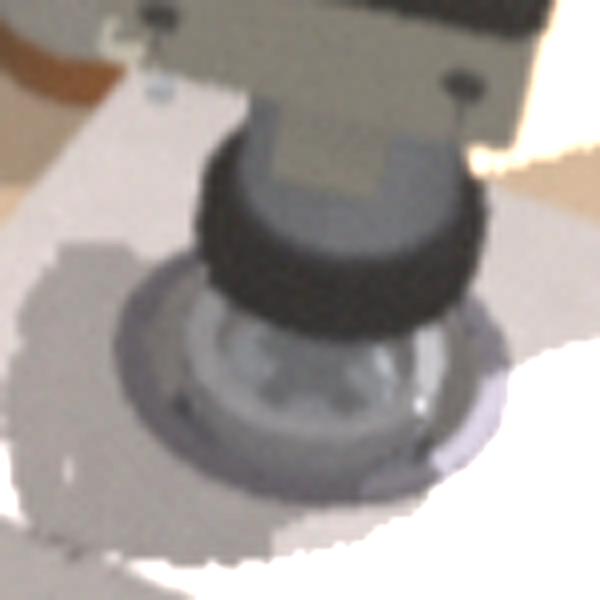

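View pics/w3z.png

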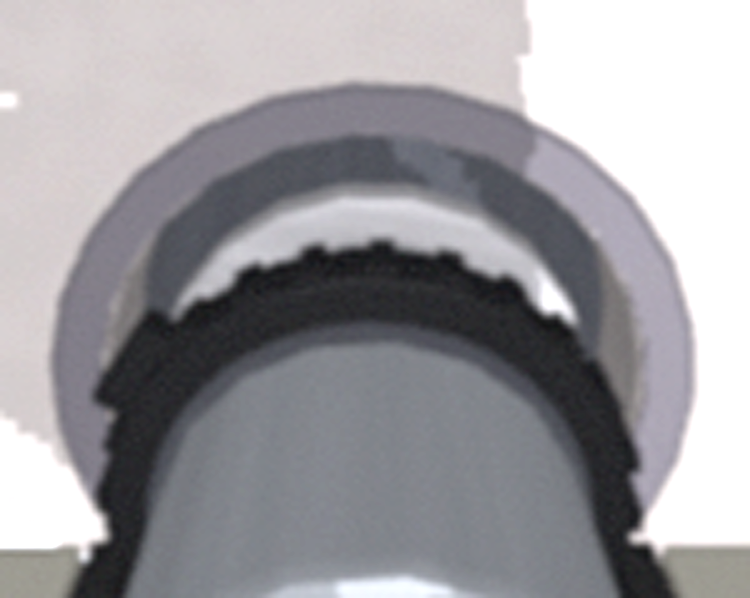

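```bash
python3 - <<'E'
from h import *
x0,y0,k=310,160,8
def ext(c,zz,r):
    u=(proj("side",circ((*c,zz),r,360))-[x0,y0]+.5)*k-.5
    return u[:,0].min().round(),u[:,0].max().round(),u[:,1].min().round(),u[:,1].max().round()
zf=.3939-.227
print("carrier bottom",ext((.4802,-.032),zf,.0312),"top",ext((.4802,-.032),zf+.018,.0312))
for h in [(.480,-.0325),(.481,-.029)]: print("ring",ext(h,.136,.031),"well",ext(h,.130,.039),ext(h,.130,.0445))
z=cv2.imread("pics/s3.png")
for c,zz,r,col in [((.4802,-.032),zf,.0312,(0,0,255)),((.4802,-.032),zf+.018,.0312,(0,0,255)),((.481,-.029),.136,.031,(0,255,0)),((.481,-.029),.136,.023,(0,255,0))]:
    u=((proj("side",circ((*c,zz),r,72))-[x0,y0]+.5)*k-.5).astype(int); cv2.polylines(z,[u],True,col,1)
cv2.imwrite("pics/s3o.png",z)
E
```

```text
carrier bottom (np.float64(200.0), np.float64(475.0), np.float64(154.0), np.float64(343.0)) top (np.float64(207.0), np.float64(488.0), np.float64(96.0), np.float64(285.0))
ring (np.float64(189.0), np.float64(454.0), np.float64(248.0), np.float64(436.0)) well (np.float64(153.0), np.float64(484.0), np.float64(243.0), np.float64(479.0)) (np.float64(130.0), np.float64(508.0), np.float64(227.0), np.float64(497.0))
ring (np.float64(183.0), np.float64(449.0), np.float64(257.0), np.float64(446.0)) well (np.float64(147.0), np.float64(479.0), np.float64(252.0), np.float64(490.0)) (np.float64(124.0), np.float64(503.0), np.float64(236.0), np.float64(508.0))
```

View pics/s3o.png

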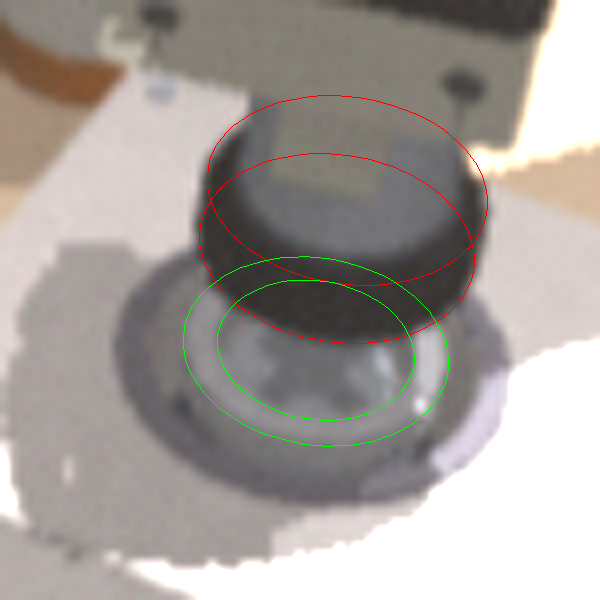

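```bash
python3 -m inch '[[[0.003,0.003,-0.015,0,0,0],[0.003,0.003,-0.03,0,0,0],[0.003,0.003,-0.045,0,0,0],[0.003,0.003,-0.055,0,0,0],[0.003,0.003,-0.055,0,0,0]]]'
```

```text
t: 10.38
eef_pos: [0.4806, -0.0314, 0.3825]
ee_rot: [3.141, 0.0, -0.153]
force: [0.2, 0.6, -2.4]
width: 0.0472
```

```bash
python3 -m inch '[[[0,0,-0.01,0,0,0],[0,0,-0.02,0,0,0],[0,0,-0.03,0,0,0],[0,0,-0.03,0,0,0]]]';python3 -m inch '[[[0,0,-0.01,0,0,0],[0,0,-0.02,0,0,0],[0,0,-0.02,0,0,0]]]'
```

```text
t: 10.88
eef_pos: [0.4806, -0.0315, 0.3765]
ee_rot: [3.141, 0.0, -0.153]
force: [0.5, -1.5, -3.0]
width: 0.0471
t: 11.25
eef_pos: [0.4806, -0.0314, 0.3725]
ee_rot: [3.141, 0.0, -0.153]
force: [1.6, -1.8, -4.2]
width: 0.0473
```

```bash
python3 -m inch '[[[0.002,-0.002,-0.01,0,0,0],[0.002,-0.002,-0.02,0,0,0],[0.002,-0.002,-0.02,0,0,0]]]';python3 -c "
from station import arm;s=arm.get_state();print(s['force'],s['moment'])"
```

```text
t: 11.62
eef_pos: [0.4809, -0.0317, 0.3684]
ee_rot: [-3.141, 0.001, -0.153]
force: [0.3, 0.8, -2.7]
width: 0.0476
[ 0.32074907  0.7791683  -2.68546088] [-0.10014415  0.00740393  0.04526914]
```

The key dropped in without a turn search: the underside is about 15 mm above the hub and nothing is resisting. I'll keep going down in steps.

```bash
python3 -m inch '[[[0,0,-0.01,0,0,0],[0,0,-0.02,0,0,0],[0,0,-0.025,0,0,0],[0,0,-0.025,0,0,0]]]';python3 -m inch '[[[0,0,-0.01,0,0,0],[0,0,-0.02,0,0,0],[0,0,-0.02,0,0,0]]]';python3 -c "
from station import arm;s=arm.get_state();print(s['force'],s['moment'])"
```

```text
t: 12.12
eef_pos: [0.481, -0.0318, 0.3636]
ee_rot: [3.142, 0.0, -0.153]
force: [0.2, -0.5, -2.9]
width: 0.0469
t: 12.5
eef_pos: [0.4812, -0.0318, 0.36]
ee_rot: [-3.142, -0.001, -0.153]
force: [-1.2, 1.4, 2.4]
width: 0.0473
[-1.18819675  1.39244322  2.43331204] [0.23889115 0.58218471 0.009374  ]
```

```bash
python3 -m inch '[[[0,0,-0.01,0,0,0],[0,0,-0.02,0,0,0],[0,0,-0.02,0,0,0],[0,0,-0.02,0,0,0]]]';python3 -m inch '[[[0,0,-0.01,0,0,0],[0,0,-0.015,0,0,0],[0,0,-0.015,0,0,0]]]'
```

```text
t: 13.0
eef_pos: [0.4812, -0.0318, 0.356]
ee_rot: [-3.142, -0.001, -0.153]
force: [-1.2, 1.7, 5.2]
width: 0.0476
t: 13.38
eef_pos: [0.4812, -0.0318, 0.3545]
ee_rot: [-3.142, -0.002, -0.152]
force: [-7.6, 2.3, 18.6]
width: 0.0475
```

On the stop: force rose to about 21 N net. I'll ease the side load and check that it holds.

```bash
python3 -m inch '[[[-0.002,0,0,0,0,0],[-0.002,0,0,0,0,0],[-0.002,0,0,0,0,0],[-0.002,0,0,0,0,0],[-0.002,0,0,0,0,0],[-0.002,0,0,0,0,0]]]'; python3 - <<'E'
from h import *
s=arm.get_state(); print(s["t"],s["eef_pos"],s["force"],s["moment"])
i=arm.grab_frame("side"); w=arm.grab_frame("wrist")
cv2.imwrite("pics/s5.png",cv2.convertScaleAbs(cv2.resize(i[150:240,300:400],None,fx=6,fy=6,interpolation=2),alpha=2,beta=20))
cv2.imwrite("pics/w5.png",w)
for k in range(4):
    arm.grab_frame("top"); s=arm.get_state(); print(s["eef_pos"][2],s["force"],s["width"])
E
```

```text
t: 14.12
eef_pos: [0.481, -0.0318, 0.3545]
ee_rot: [-3.141, -0.002, -0.152]
force: [-6.4, 3.7, 18.3]
width: 0.0474
14.125 [ 0.48104976 -0.03175877  0.35450833] [-6.40972284  3.65380759 18.34635386] [0.6572467  2.31819124 0.01369381]
0.35450395376872496 [-5.59030877  2.6835079  17.79428043] 0.047295773178769505
0.3544864700195691 [-5.36990291  1.52526714 18.20255784] 0.04746109618121669
0.3545007871279151 [-5.74796702  0.96740718 16.99975683] 0.047178672578765755
0.35448367302698947 [-4.96154381  0.74160134 17.50369947] 0.04728825874692298
```

View pics/s5.png

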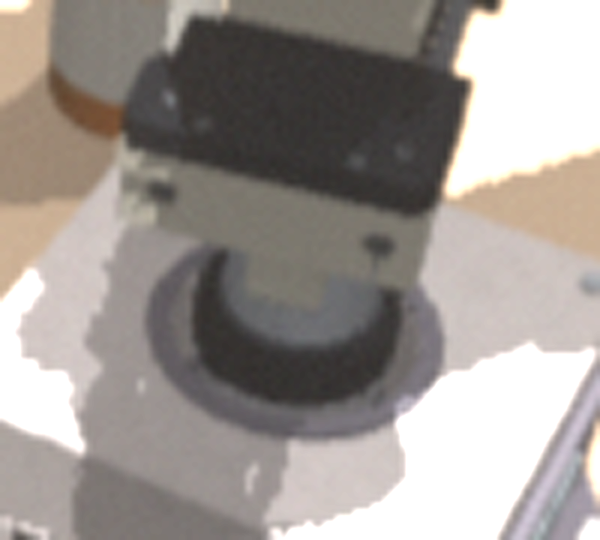

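View pics/w5.png

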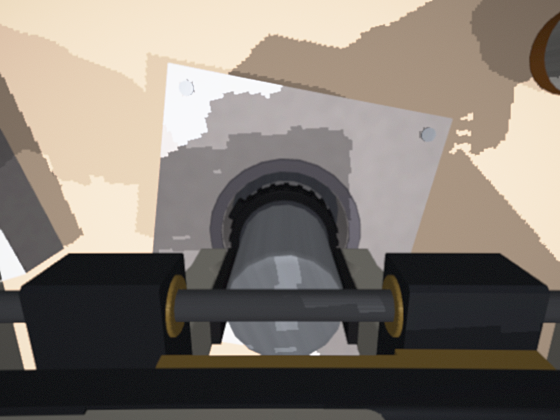

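The cup's carrier sits in the well with the ring covered. The force holds at 17–18 N, and the TCP height (0.3545) matches the expected fully-down height (0.355). I'm handing the job in.

```bash
python3 -c "
from station import arm
print(arm.job_done()); s=arm.get_state();print(s['t'],s['eef_pos'],s['force'],s['width'])"
```

```text
the job is handed in; nothing more can be done
None
the job is handed in; nothing more can be done
```

The tall cup is loaded in the mill and was being held down on the safety ring's stop when I handed the job in, at about 14.4 s of the 48 s. No verdict is reported, so the result rests on my own checks.

- **Loading:** I gripped the tall cup at the specified height and turned it about 15° on the way over. Pictures had put its key at about 36° and the hub's keyways at about 51°. The key went straight in with no turning search.
- **Pressing:** the ring started to resist at a flange height (TCP z) of about 0.360 m. At 0.3545 m the net force jumped to about 21 N, against an expected 0.355 m with the ring fully down.
- **Last checks:** upward force held at 17–18 N and the finger opening at 47.3 mm with the grip set to 60 N. The pictures showed the carrier seated level in the well.
- **Small disagreements:** the cameras placed the hub up to 4–6 mm apart in y, so I used an in-between position corrected by the wrist and side views. A side force of about 5–6 N remained in x at the end. I could not read the ring's travel directly; I inferred it from height and force.
- **Short cup, bottle and flask:** I never touched them. The last full side view, taken before the cup was lowered, showed all three where they started.

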